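Hang a picking bin on the bench cleat rail

ROBOT

A 6-joint arm with a two-finger parallel gripper is mounted at the origin on the work surface. World frame = base frame: x ahead of the robot, y to its left, z up, the work surface at z = 0. Lengths are in mm, angles in degrees, forces in N, time in s.
With the tool pointing down it reaches from about 325 to 900 mm from the base axis. Payload 6.1 kg.
Tool frame: the origin (TCP) lies at the very end of the fingers, on their centre line; the grasp point (between the pads) lies 19 mm behind it (arm.grip_point_offset is the distance from the TCP to the grasp point, in mm); z points along the fingers, y is the line along which they close (so a half turn about z gives the same grasp; the last joint's range is limited). The gripper opens to 87 mm and grips with 3 to 60 N. Pads are 19 mm wide; open, the fingers measure 117 mm over their backs; the gripper's body (75 mm by 190 mm) begins 51 mm behind the grasp point.
Start: joints at [-71.224, 12.628, 87.462, -0, 79.91, -7.225], TCP at [273.982, -561.738, 222.538] pointing down, gripper open.
Joint ranges: [-170.65, 170.65], [-52.31, 119.04], [5.05, 147.46], [-71.25, 251.25], [11.57, 151.72], [-153.62, 153.62]. Speed limits (degrees/s): [147.25, 147.25, 172.46, 180, 180, 180].

INTERFACE

Orientations are given as [roll, pitch, yaw] about the fixed x, y, z axes, in that order (R = Rz(yaw) Ry(pitch) Rx(roll)).
In Python, from workcell import arm, viewer, sign_off, models gives the robot as it stands.
- The arm moves only by the tool move_arm, never from a script. Its argument "commands" is a list of rows, each an object of numbers: "dx", "dy", "dz": the shift along the tool's x, y, z in mm; "twist": the turn about the tool's z in rad. A call has 1 to 20 rows; each row shifts and turns the commanded pose from where the row before left it, along the tool's axes as they then stand; what a row does not reach is not made up. A row lasts 1/10 s, in which the tool goes at most 50 mm and 8.59 degrees, less where a joint would pass 70% of its speed; a pose out of reach is approached as far as the arm can. A call with a gripper value outside its range is refused whole. "hand" is the opening, from 0 (shut) to 1 (fully open), set as the call begins (left out, the last holds). The fingers move at their own pace and stop on an object; "newtons" is the grip in N (left out, the last holds). Time passes only in rows, so rows that do not move let the fingers close. It gives the time, the measured TCP pose, the force, the opening and the grip force at its end, in the units of the state.
- arm.state(): the state, without advancing time (a new reading comes with each control period).
- viewer.grab_frame(name): name is "scene" or "top" or "wrist"; returns a dict with "frame" (400x640x3 uint8, red, green, blue), "fx", "fy", "cx", "cy" (pixels), "world_from_camera" (4x4, takes a point from camera to world coordinates); the wrist camera has in their place "T_tool_cam" (4x4, takes a point from camera to tool coordinates, whose origin is the TCP and whose axes are the flange's). Camera axes: x right, y down, z forward; pixel columns grow to the right and rows downward; lengths in mm; the calibration is good to about 2 mm. The wrist camera is an equidistant fisheye: a pixel r from the principal point sees the ray r / f radians off the axis. A picture is of the moment at which its call begins: read the wrist's pose just before it. There is no depth.
- sign_off(): hands the job in; it is judged then, once.
Trained networks look in a picture, given as the dict that the camera call returned (one of the last four; its "shot" number tells which), for a name from the list of things; names that differ only in an ending like _2 or _b are one class to them, and where a whole thing is asked for, a point or a joint stands for the part that bears it (a point fixed in the world has none). Each returns a list of dicts, best first, with "score" (0 to 1); they miss things now and then, are a little off and sometimes report something else, mostly with a low value. They report only what shows in the picture. A call takes as long as a camera call. They do not tell look-alikes from the thing itself.
- models.find_in(target, picture): "bbox" ([left, top, right, bottom] in pixels, round what is visible of it).
The state is a dict: "time_s": time; "qpos": joint angles; "qd": joint speeds; "effort": joint torques, N m; "position": TCP position; "tcp_rot": TCP orientation; "contact_force": force on the tool from outside, world axes, zero at the start; "torque": the same for the moment, N m; "finger_gap": opening from 0.0 (shut) to 1.0 (fully open); "grip_force": force on a finger pad.
Only numpy, scipy, OpenCV 4.12 (cv2) and the standard library are available. Lean on these libraries where they do the work, as an engineer would, in place of code of your own. Each camera call takes 0.05 s, during which the arm holds its last target. There are 200 camera calls.

TASK

Hang the blue parts bin on the cleat rail, in the gap between the yellow and the red bin: tilt its front up, hook its angled rear strip over the cleat into the groove, then let the front down until the bin hangs level and flush against the board, and let go. Do it gently, never forcing the bin against the rail, do not tip the parts out, and leave everything else on the bench where it is.

Things in the scene. Friction and masses are not known exactly. Their poses are not given: they have to be found in the camera images.
- blue_bin: Loose blue plastic picking bin on the bench, 115 deep x 60 wide x 70 high, 0.2 to 0.4 kg with its parts, which stay in up to 50 degrees of tilt. Origin: centre of its underside; x points to its rear, y to its left, z up. Its front is cut down to 34 high. At the rear (x = 57.5) an aluminium strip 56 wide, 3 thick leaves the wall at z = 62 and slopes back and down at 45 degrees to point strip_tip.
- bin_grip (a point): Where to pinch the blue bin: midway between its side walls, x = 0, z = 55 mm on the bin (15 below the rim). The side walls are flat, parallel, 60 apart outside, and full height from x = -30 to x = +57. The centre of mass lies about 25 mm below and 5 mm behind this point. The walls do not yield; a 30 N grip holds the bin without slip when it is tilted and lightly pressed.
- strip_tip (a point): Middle of the lower edge of the rear strip's tip, on the blue bin at x = 68.5, y = 0, z = 51 mm.
- front_lip (a point): Middle of the top edge of the blue bin's low front, on the bin at x = -57.5, y = 0, z = 34 mm.
- stand: Fixed bench stand carrying the 300 long cleat rail. Origin on the bench at mid-length, under the nominal front face of the rail's web; x points backwards (front faces -x), y along the rail, z up. A yellow bin (y = -105) and a red bin (y = +105), as big as the blue one, hang fixed on the rail: gap of 150 between. The rail is rigid, but clamped in slots: see point cleat_edge.
- cleat_edge (a point): NOMINAL place of the cleat's free upper edge, mid-gap: x = -11.5, z = 199.5 on the stand. This and all rail measures are nominal: the whole rail is off by up to 6 mm in the stand's x and up to 10 mm in z, either way, shown by no reading: find it by touch. From this edge the flange (3 thick) slopes at 45 degrees down and back to the web at z = 188.
- web_top (a point): NOMINAL top edge of the upright web behind the cleat, mid-gap: x = 0, z = 232 on the stand (off as cleat_edge). Its front face is flat and runs down into the V-groove, which is 11.5 wide at the top, between web and cleat. Tilted front-up by 30 to 40 degrees, the bin's strip is nearly upright and slides down the web into the groove.
- hung_place (a point): NOMINAL place of the blue bin's origin when hung: x = -71.5, y = 0, z = 140 on the stand (off as cleat_edge), bin x axis along the stand's x axis. The strip then lies on the cleat, its tip 3 mm off the web, and the rear wall lies on the board below the cleat (face 14 mm in front of the web, z = 110 to 190).
- green_bin: A loose green bin of the same size without a rear strip, not to be moved. Origin: centre of its underside.
- driver: Screwdriver lying on the bench, not to be moved.
- housing: Black plastic bracket 70 x 50 x 44 on the bench, not to be moved.
- glue: Small bottle, diameter 36, 85 high, not to be moved.
- screw_tray: Small grey tray 100 x 70 x 25, not to be moved.
- reel: Orange reel lying flat, diameter 90, 35 high, not to be moved.
Not all that is in view belongs to the job. Of the things that look like the blue_bin, take the one that is farthest to the robot's right at the start.

How it is judged (in metres and radians):
On the way:
1. with its front tilted up (over 0.2 rad), the blue bin's strip is brought over the cleat to the groove (angle between blue_bin's own z axis and vertical above 0.2 rad and height (world z) of front_lip above 0.198 m and x of strip_tip in the frame of stand between -0.018 and 0.008 m and z of strip_tip in the frame of stand between 0.175 and 0.207 m), for 0.1 s.
At the end, for the whole second after the job is handed in: The blue bin hangs released and at rest on the cleat rail between the two neighbours: level within 0.07 rad, square to the rail within 0.09 rad, its origin within 45 mm of the gap's middle and, allowing for the rail's unmeasured offset, within about 9.5 mm in depth and 14 mm in height of nominal (angle between blue_bin's own z axis and vertical below 0.07 rad and angle between the x axis of blue_bin and the x axis of stand, either way round below 0.09 rad and x of blue_bin in the frame of stand between -0.081 and -0.062 m and y of blue_bin in the frame of stand between -0.045 and 0.045 m and height (world z) of blue_bin between 0.126 and 0.154 m and contact force between blue_bin and stand above 0.5 N and linear speed of blue_bin below 0.01 m/s and angular speed of blue_bin below 0.1 rad/s); the robot touches nothing.
It fails at once if the blue bin is forced or dropped against the rail or stand with more than 40 N (contact force between blue_bin and stand above 40 N).
It fails at once if the blue bin is tipped more than 50 degrees and spills its parts (angle between blue_bin's own z axis and vertical above 0.873 rad).
It fails at once if another thing on the bench is moved by more than 25 mm (distance of any of green_bin, driver, housing, glue, screw_tray, reel from where it was at the start of the episode above 0.025 m).
It also fails if it takes over 48 s, if anything falls off the work surface, if the arm or the gripper's body presses on something with over 40 N, if the wrist force passes 120 N, or if a joint passes its speed limit or range.

## Working session

There is one attempt and no reset: what is moved stays moved. The work goes in short steps, Python scripts to look and compute and a tool call to move; the robot and the scene stay as the last step left them, time stands still between calls to the robot, and variables do not carry over. Pictures are saved under pics/ and viewed, at most 10 in all, crops included, and the job is handed in when it is done.

Besides the shell and the picture viewer there is one more tool, called after "Request:" as name([rows], argument=value, ...), one row to a line, values as JSON. move_arm: Moves the arm, as the interface text tells. Its arguments: {"type":"object","properties":{"commands":{"type":"array"},"hand":{"type":"number"},"newtons":{"type":"number"}},"required":["commands"]}

```bash
mkdir -p pics; cat > h.py <<'E'
import numpy as np, cv2
from workcell import arm, viewer, sign_off, models
def save(p,n): cv2.imwrite('pics/'+n+'.png',cv2.cvtColor(p['frame'],cv2.COLOR_RGB2BGR))
def ray(p,u,v):
    T=np.array(p['world_from_camera']); d=T[:3,:3]@np.array([(u-p['cx'])/p['fx'],(v-p['cy'])/p['fy'],1]); return T[:3,3],d
def onz(p,u,v,z):
    o,d=ray(p,u,v); return o+d*(z-o[2])/d[2]
def proj(p,X):
    T=np.linalg.inv(np.array(p['world_from_camera'])); c=T[:3,:3]@np.array(X,float)+T[:3,3]; return np.array([p['fx']*c[0]/c[2]+p['cx'],p['fy']*c[1]/c[2]+p['cy']])
E
python3 - <<'E'
from h import *
for n in('scene','top'):
    p=viewer.grab_frame(n); save(p,n); print(n,np.round(p['world_from_camera'],3).tolist(),p['fx'],p['cx'],p['cy'])
    for t in('blue_bin','stand','green_bin','housing','glue','screw_tray','reel','driver'):
        for r in models.find_in(t,p)[:4]:
            b=r['bbox']; print(t,round(r['score'],2),np.round(b), np.round(onz(p,(b[0]+b[2])/2,(b[1]+b[3])/2,30)))
print(arm.state())
E
```

```text
scene [[0.854, 0.285, -0.435, 1075.203], [0.52, -0.481, 0.706, -914.226], [-0.008, -0.829, -0.559, 861.877], [0.0, 0.0, 0.0, 1.0]] 511.1112526384326 317.4257942277088 195.35195146360635
blue_bin 0.89 [268. 148. 312. 182.] [262. 238.  30.]
blue_bin 0.87 [429. 201. 477. 240.] [806. 221.  30.]
blue_bin 0.82 [296. 209. 344. 261.] [529. -19.  30.]
green_bin 0.58 [237. 248. 289. 290.] [ 480. -200.   30.]
green_bin 0.39 [204. 239. 218. 273.] [ 342. -229.   30.]
glue 0.88 [204. 239. 216. 269.] [ 334. -225.   30.]
screw_tray 0.63 [159. 291. 205. 323.] [ 400. -393.   30.]
screw_tray 0.17 [374. 238. 415. 269.] [727.  14.  30.]
reel 0.79 [378. 238. 412. 269.] [729.  13.  30.]
driver 0.85 [261. 192. 297. 236.] [384.   4.  30.]
driver 0.55 [300. 210. 344. 255.] [530.  -6.  30.]
top [[0.007, -0.995, 0.102, 396.478], [-1.0, -0.006, 0.014, -19.311], [-0.013, -0.102, -0.995, 1590.961], [0.0, 0.0, 0.0, 1.0]] 483.1607233300649 315.4286685176832 194.34782871600228
blue_bin 0.88 [226. 264. 254. 305.] [265. 242.  30.]
blue_bin 0.67 [235. 102. 271. 142.] [795. 211.  30.]
blue_bin 0.59 [300. 195. 342. 218.] 
[... 475 characters left out ...]
 [380. -14.  30.]
{'time_s': 0.9, 'qpos': array([-7.12250577e+01,  1.26278988e+01,  8.74624688e+01, -2.34779599e-03,
        7.99095948e+01, -7.22578160e+00]), 'qd': array([-0.01287811, -0.10384323, -0.04339339,  0.107326  , -0.10907922,
        0.0603005 ]), 'effort': array([ 1.02642700e-04, -4.94549024e+01, -3.87712598e+01,  7.01298332e-02,
        4.66064934e-02, -6.28407747e-06]), 'position': array([ 273.96279657, -561.74665053,  222.53435734]), 'tcp_rot': array([-1.79999747e+02,  2.29785678e-03,  2.60011352e+01]), 'contact_force': array([-0.00284222, -1.25495117,  0.08526885]), 'torque': array([-0.02108881, -0.03134857,  0.03147971]), 'grip_force': 0.0, 'finger_gap': 0.9979295178449651}
```

```bash
python3 - <<'E'
import cv2,numpy as np
t=cv2.imread('pics/top.png'); s=cv2.imread('pics/scene.png')
cv2.imwrite('pics/c1.png',cv2.resize(t[90:315,140:440],(800,600),interpolation=cv2.INTER_CUBIC))
a=cv2.resize(s[195:275,285:365],(400,400),interpolation=cv2.INTER_CUBIC);b=cv2.resize(t[170:250,280:360],(400,400),interpolation=cv2.INTER_CUBIC)
cv2.imwrite('pics/c2.png',np.hstack([a,b]))
E
```

```text
(no output)
```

View pics/scene.png

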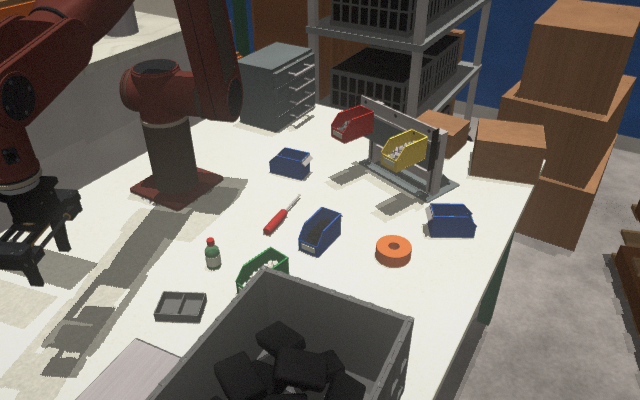

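View pics/c1.png

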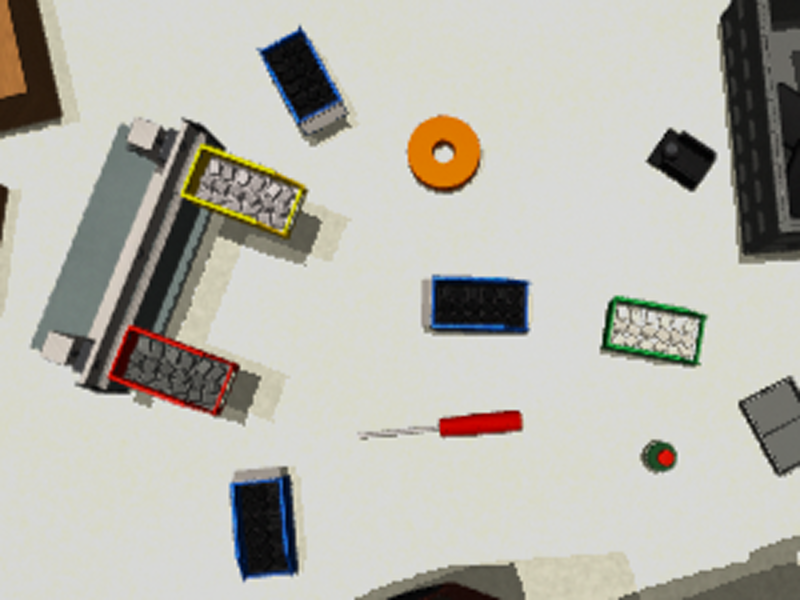

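View pics/c2.png

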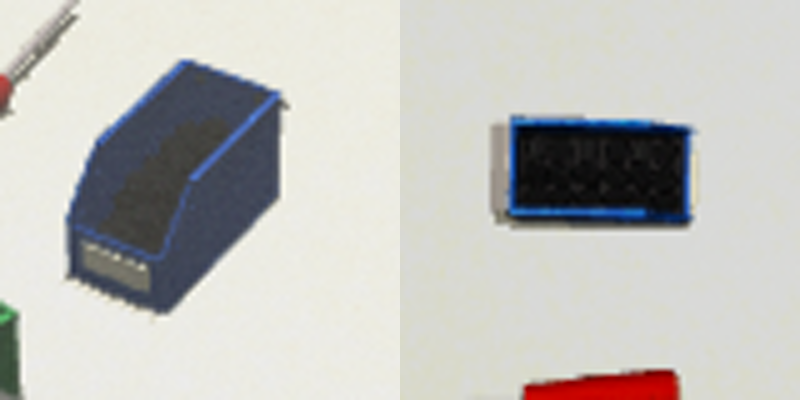

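The three blue bins in the scene picture are at (320,235), (290,163) and (452,220), at y ≈ -15, 240 and 215. The one at scene (320,235) / top (321,206) is farthest right. The crop confirms it: blue, label at the front, grey rear strip towards +y. The rail runs behind the yellow and red bins, and its back also faces about +y. I need the rail pose more closely.

```bash
python3 - <<'E'
import cv2,numpy as np
t=cv2.imread('pics/top.png'); s=cv2.imread('pics/scene.png')
a=cv2.resize(s[90:210,325:465],(466,400),interpolation=cv2.INTER_CUBIC);b=cv2.resize(t[130:250,150:250],(333,400),interpolation=cv2.INTER_CUBIC)
cv2.imwrite('pics/c3.png',np.hstack([a,b]))
E
```

```text
(no output)
```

View pics/c3.png

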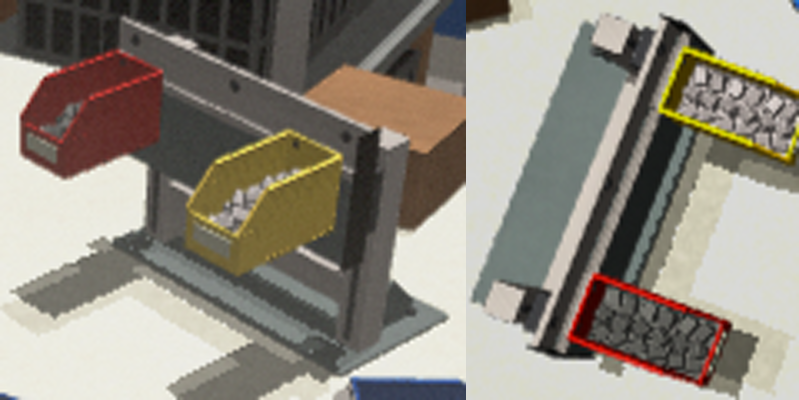

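```bash
cat > fit.py <<'E'
from h import *
from scipy.optimize import least_squares
ps=viewer.grab_frame('scene'); pt=viewer.grab_frame('top')
k=.3
T=lambda u,v:(pt,((u-466)*k+150,v*k+130)); C=lambda u,v:(pt,(u/2.667+140,v/2.667+90)); S=lambda u,v:(ps,(u*k+325,v*k+90))
def B(x,y,z): return [-71.5+x,y,140+z]
obs=[(T(686,50),B(57.5,-135,70)),(T(660,113),B(57.5,-75,70)),(C(305,180),B(-57.5,-135,34)),(C(290,235),B(-57.5,-75,34)),
(T(598,277),B(57.5,75,70)),(T(570,343),B(57.5,135,70)),(T(730,322),B(-57.5,75,34)),(T(707,385),B(-57.5,135,34)),
(S(162,68),B(57.5,75,70)),(S(113,52),B(57.5,135,70)),(S(188,208),B(-57.5,-75,34)),(S(238,235),B(-57.5,-135,34)),(S(290,130),B(57.5,-75,70)),(S(342,155),B(57.5,-135,70)),(S(22,120),B(-57.5,135,34)),
(S(120,22),[0,150,232]),(S(378,132),[0,-150,232])]
def tr(q,X):
    c,s=np.cos(q[2]),np.sin(q[2]); return [q[0]+c*X[0]-s*X[1],q[1]+s*X[0]+c*X[1],X[2]+q[3]]
def run(obs,q0):
    f=lambda q:np.concatenate([proj(o[0],tr(q,X))-o[1] for o,X in obs])
    r=least_squares(f,q0,loss='soft_l1'); print(np.round(r.x[:2],1),np.degrees(r.x[2]).round(2),r.x[3].round(1)); print(np.round(f(r.x).reshape(-1,2),1).tolist()); return r.x
run(obs,[600,370,np.radians(68),0])
D=lambda u,v:(pt,((u-400)/5+280,v/5+170)); E=lambda u,v:(ps,(u/5+285,v/5+195))
# bin: rear is +y; left is -x
ob=[(D(510,118),[57.5,-30,70]),(D(690,128),[-57.5,-30,34]),(D(510,213),[57.5,30,70]),(D(690,220),[-57.5,30,34]),
(E(280,95),[57.5,-30,70]),(E(183,60),[57.5,30,70]),(E(163,257),[-57.5,-30,34]),(E(70,218),[-57.5,30,34]),(E(165,312),[-57.5,-30,0]),(E(70,275),[-57.5,30,0])]
run(ob,[517,-15,np.radians(88),0])
E
python3 fit.py
```

```text
[560.8 348.3] 70.53 10.3
[[-0.5, -1.7], [-0.2, -1.3], [0.1, 1.3], [-1.5, -0.4], [-0.5, -1.6], [0.2, -1.5], [-0.1, -0.9], [-0.6, -0.3], [-0.8, 0.8], [0.1, -0.7], [-0.9, 0.7], [0.4, 1.2], [-1.2, -0.3], [-0.2, -0.1], [-1.5, 0.5], [-1.8, -1.2], [-2.2, -0.2]]
[524.7 -11.6] 89.18 0.3
[[-0.2, -0.4], [-0.2, -0.5], [-0.7, -0.5], [-0.5, -0.4], [-0.2, -1.0], [-0.2, -0.9], [0.1, 1.1], [-1.1, 1.0], [-0.2, 0.4], [-0.7, -0.2]]
```

Request:
move_arm([
  {"dx":35.2,"dy":-28.2},
  {"dx":35.2,"dy":-28.2},
  {"dx":35.2,"dy":-28.2},
  {"dx":35.2,"dy":-28.2},
  {"dx":35.2,"dy":-28.2},
  {"dx":35.2,"dy":-28.2},
  {"dx":35.2,"dy":-28.2},
  {"dx":35.2,"dy":-28.2},
  {"dx":35.2,"dy":-28.2},
  {"dx":35.2,"dy":-28.2},
  {"dx":35.2,"dy":-28.2},
  {"dx":35.2,"dy":-28.2},
  {"dx":34.6,"dy":-28.4,"twist":-0.053},
  {"twist":-0.15},
  {"twist":-0.15},
  {"twist":-0.15},
  {"twist":-0.15},
  {"twist":-0.15},
  {"twist":-0.15},
  {"twist":-0.15},
], hand=1)

```text
invalid input
```

```bash
python3 - <<'E'
from h import *
s=arm.state(); p=viewer.grab_frame('wrist'); save(p,'w1'); print(s['position'],s['tcp_rot'],s['contact_force'],s['time_s'],s['qpos'])
print({k:(np.round(v,3).tolist() if k=='T_tool_cam' else v) for k,v in p.items() if k!='frame'}, [(r['score'],r['bbox']) for r in models.find_in('blue_bin',p)])
E
```

```text
[ 273.9973996  -561.74331033  222.56313306] [1.79997622e+02 8.54738212e-04 2.60013842e+01] [ 0.1703633  -0.65133833  0.12495454] 1.0 [-7.12229051e+01  1.26263404e+01  8.74611813e+01 -5.57579176e-04
  7.99100121e+01 -7.22419159e+00]
{'fx': 309.70691628693146, 'fy': 309.70691628693146, 'cx': 320.4281640196874, 'cy': 199.64856012099438, 'T_tool_cam': [[0.0, -0.96, -0.28, 76.595], [1.0, 0.0, 0.0, 1.016], [-0.0, -0.28, 0.96, -161.764], [0.0, 0.0, 0.0, 1.0]], 'shot': 5} []
```

View pics/w1.png

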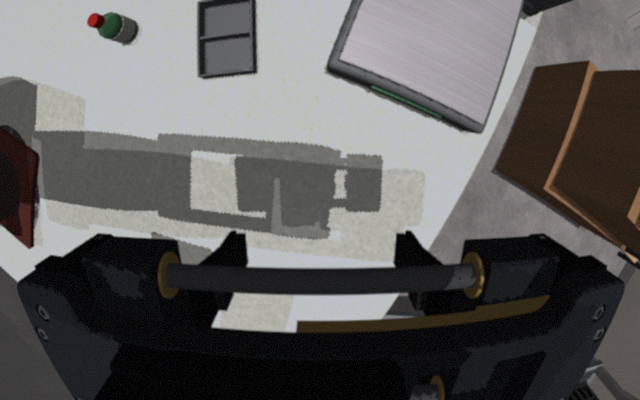

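The wrist picture shows the glue bottle at (113,27) and the tray at (227,38). The move was refused, so I'll give every key in each row.

Request:
move_arm([
  {"dx":35.2,"dy":-28.2,"dz":0,"twist":0},
  {"dx":35.2,"dy":-28.2,"dz":0,"twist":0},
  {"dx":35.2,"dy":-28.2,"dz":0,"twist":0},
  {"dx":35.2,"dy":-28.2,"dz":0,"twist":0},
  {"dx":35.2,"dy":-28.2,"dz":0,"twist":0},
  {"dx":35.2,"dy":-28.2,"dz":0,"twist":0},
  {"dx":35.2,"dy":-28.2,"dz":0,"twist":0},
  {"dx":35.2,"dy":-28.2,"dz":0,"twist":0},
  {"dx":35.2,"dy":-28.2,"dz":0,"twist":0},
  {"dx":35.2,"dy":-28.2,"dz":0,"twist":0},
  {"dx":35.2,"dy":-28.2,"dz":0,"twist":0},
  {"dx":35.2,"dy":-28.2,"dz":0,"twist":0},
  {"dx":34.6,"dy":-28.4,"dz":0,"twist":-0.053},
  {"dx":0,"dy":0,"dz":0,"twist":-0.15},
  {"dx":0,"dy":0,"dz":0,"twist":-0.15},
  {"dx":0,"dy":0,"dz":0,"twist":-0.15},
  {"dx":0,"dy":0,"dz":0,"twist":-0.15},
  {"dx":0,"dy":0,"dz":0,"twist":-0.15},
  {"dx":0,"dy":0,"dz":0,"twist":-0.15},
  {"dx":0,"dy":0,"dz":0,"twist":-0.15},
], hand=1, newtons=10)

```text
time_s: 3.1
position: [524.0, -31.7, 222.7]
tcp_rot: [180.0, 0.0, 89.6]
contact_force: [-1.1, -0.2, -0.4]
finger_gap: 1.002
grip_force: 0.0
```

```bash
cat >> h.py <<'E'
def wproj(p,s,X):
    from scipy.spatial.transform import Rotation as R
    W=np.eye(4); W[:3,:3]=R.from_euler('xyz',s['tcp_rot'],degrees=True).as_matrix(); W[:3,3]=s['position']
    c=np.linalg.inv(W@np.array(p['T_tool_cam']))@np.append(X,1.); c=c[:3]
    th=np.arctan2(np.hypot(c[0],c[1]),c[2]); n=c[:2]/np.hypot(c[0],c[1])
    return n*th*p['fx']+[p['cx'],p['cy']]
E
python3 - <<'E'
from h import *
s=arm.state(); p=viewer.grab_frame('wrist'); save(p,'w2')
q=[524.7,-11.6,np.radians(89.2)]
for X in [(57.5,30,70),(57.5,-30,70),(-57.5,30,34),(-57.5,-30,34),(-30,30,70),(-30,-30,70)]:
    c,sn=np.cos(q[2]),np.sin(q[2]); print(X,wproj(p,s,[q[0]+c*X[0]-sn*X[1],q[1]+sn*X[0]+c*X[1],X[2]]).round())
im=cv2.imread('pics/w2.png'); cv2.imwrite('pics/w2b.png',cv2.resize(im,(800,500),interpolation=cv2.INTER_CUBIC))
E
```

```text
(57.5, 30, 70) [291. 110.]
(57.5, -30, 70) [351. 110.]
(-57.5, 30, 34) [295. 208.]
(-57.5, -30, 34) [346. 209.]
(-30, 30, 70) [292. 194.]
(-30, -30, 70) [349. 194.]
```

View pics/w2b.png

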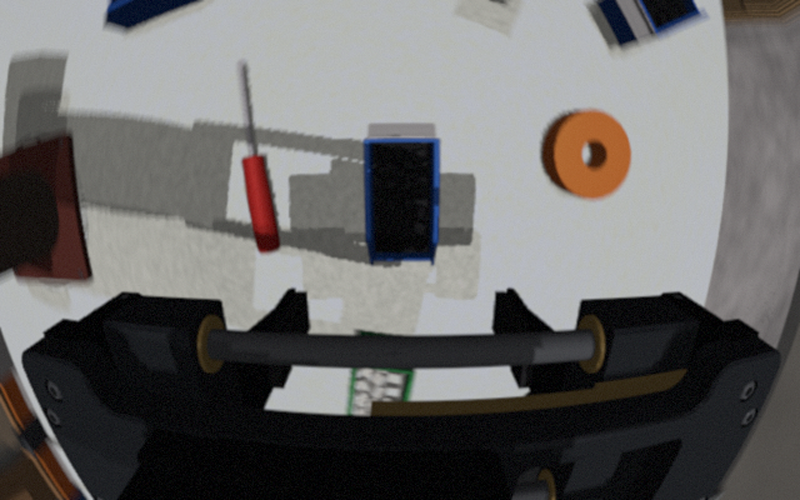

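The rear corners at (292,112) and (351,112) and the front at (297,210) agree with prediction to 2 px. The interface gives no tool tilt, so I'll grip ahead of the centre of mass with a light grip. Then I'll raise the front along an arc about the rear bottom edge, so the bin turns between the pads.

Request:
move_arm([
  {"dx":-1.5,"dy":1,"dz":45,"twist":0},
  {"dx":0,"dy":0,"dz":45,"twist":0},
  {"dx":0,"dy":0,"dz":45,"twist":0},
  {"dx":0,"dy":0,"dz":36,"twist":0},
  {"dx":0,"dy":0,"dz":20.5,"twist":0},
  {"dx":0,"dy":0,"dz":0,"twist":0},
], hand=1, newtons=6)

```text
time_s: 3.75
position: [521.7, -32.6, 27.5]
tcp_rot: [-179.6, -0.1, 89.1]
contact_force: [-0.4, 0.7, 0.1]
finger_gap: 0.997
grip_force: 0.0
```

Request:
move_arm([
  {"dx":0,"dy":0,"dz":0,"twist":0},
  {"dx":0,"dy":0,"dz":0,"twist":0},
  {"dx":0,"dy":0,"dz":0,"twist":0},
  {"dx":0,"dy":0,"dz":0,"twist":0},
  {"dx":0,"dy":0,"dz":0,"twist":0},
  {"dx":0,"dy":0,"dz":0,"twist":0},
], hand=0, newtons=6)

```text
time_s: 4.35
position: [525.6, -33.4, 32.2]
tcp_rot: [179.9, 0.0, 89.2]
contact_force: [-1.6, 0.1, 6.5]
finger_gap: 0.69
grip_force: 6.0
```

Request:
move_arm([
  {"dx":2.3,"dy":0,"dz":-2.9,"twist":0},
  {"dx":2.4,"dy":0,"dz":-3.2,"twist":0},
  {"dx":2.6,"dy":0,"dz":-3.1,"twist":0},
  {"dx":2.7,"dy":0,"dz":-2.9,"twist":0},
  {"dx":2.9,"dy":0,"dz":-2.8,"twist":0},
  {"dx":2.9,"dy":0,"dz":-2.8,"twist":0},
  {"dx":3.1,"dy":0,"dz":-2.6,"twist":0},
  {"dx":3.2,"dy":0,"dz":-2.6,"twist":0},
], hand=0, newtons=6)

```text
time_s: 5.15
position: [525.2, -10.8, 54.1]
tcp_rot: [-180.0, -0.0, 89.2]
contact_force: [-0.4, -0.6, -2.5]
finger_gap: 0.69
grip_force: 6.0
```

```bash
python3 - <<'E'
from h import *
p=viewer.grab_frame('scene'); s=arm.state(); print(s['position'],s['contact_force'],s['torque'],s['grip_force'])
save(p,'s2'); im=cv2.imread('pics/s2.png'); cv2.imwrite('pics/s2b.png',cv2.resize(im[170:290,260:400],(700,600),interpolation=cv2.INTER_CUBIC))
E
```

```text
[525.47004033 -10.44902934  54.55129048] [-1.21119591  1.07069703 -2.01013248] [-0.00391458 -0.07144162  0.02313906] 6.000072246733907
```

View pics/s2b.png

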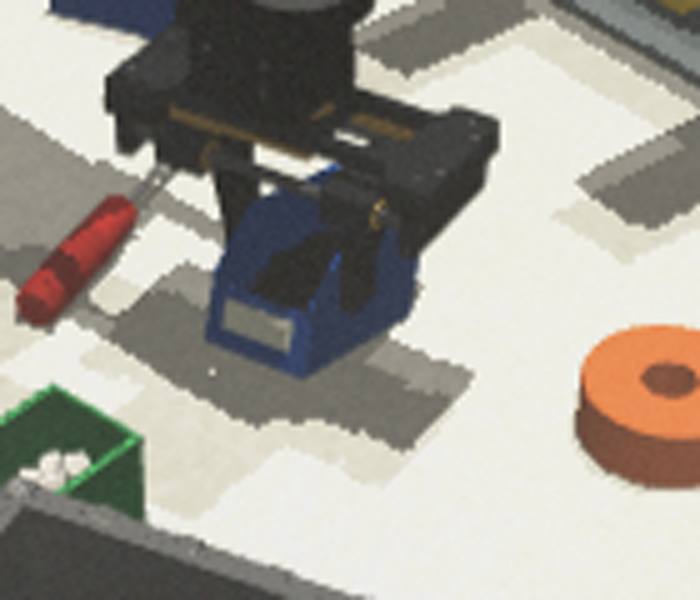

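The bin turns in the pads: its front bottom edge at crop (305,377) is now off the bench. I'll continue to about 36° and then clamp.

Request:
move_arm([
  {"dx":3.3,"dy":0,"dz":-2.3,"twist":0},
  {"dx":3.4,"dy":0,"dz":-2.2,"twist":0},
  {"dx":3.5,"dy":0,"dz":-2.0,"twist":0},
  {"dx":3.6,"dy":0,"dz":-1.9,"twist":0},
  {"dx":4.4,"dy":0,"dz":-2.0,"twist":0},
  {"dx":4.5,"dy":0,"dz":-1.9,"twist":0},
  {"dx":0,"dy":0,"dz":0,"twist":0},
], hand=0, newtons=6)

```text
time_s: 5.9
position: [525.7, 12.2, 66.5]
tcp_rot: [180.0, -0.0, 89.2]
contact_force: [-0.9, 0.3, -3.3]
finger_gap: 0.69
grip_force: 6.0
```

Request:
move_arm([
  {"dx":0,"dy":0,"dz":0,"twist":0},
  {"dx":0,"dy":0,"dz":0,"twist":0},
  {"dx":0,"dy":0,"dz":-10,"twist":0},
  {"dx":0,"dy":0,"dz":-20,"twist":0},
  {"dx":0,"dy":0,"dz":-10,"twist":0},
  {"dx":0,"dy":0,"dz":0,"twist":0},
], hand=0, newtons=30)

```text
time_s: 6.5
position: [527.4, 11.2, 108.7]
tcp_rot: [179.7, 0.0, 89.2]
contact_force: [1.0, -0.1, -3.6]
finger_gap: 0.687
grip_force: 30.0
```

```bash
python3 - <<'E'
from h import *
p=viewer.grab_frame('scene'); s=arm.state(); print(s['time_s'],s['position'],s['contact_force'],s['torque'],s['grip_force'])
g=s['position']+[0,0,19]
for th in (28,32,36,40):
    t=np.radians(th); out=[]
    for X in [(-57.5,30,34),(-57.5,-30,34),(-57.5,-30,0),(57.5,-30,0),(57.5,-30,70)]:
        x,y,z=X[0]+20,X[1],X[2]-51; f=x*np.cos(t)+z*np.sin(t); h=-x*np.sin(t)+z*np.cos(t)
        q=proj(p,g+np.array([-y,f,h])); out.append(((q-[260,150])*5).round().tolist())
    print(th,out)
save(p,'s3'); im=cv2.imread('pics/s3.png'); cv2.imwrite('pics/s3b.png',cv2.resize(im[150:270,260:400],(700,600),interpolation=cv2.INTER_CUBIC))
E
```

```text
6.55 [526.46790027  11.32828908 107.3912176 ] [ 0.35833197  0.55525175 -2.43240315] [-0.10250016 -0.06507898 -0.02213734] 29.99992582736013
28 [[231.0, 261.0], [333.0, 296.0], [317.0, 362.0], [414.0, 344.0], [447.0, 219.0]]
32 [[231.0, 256.0], [334.0, 291.0], [315.0, 357.0], [409.0, 354.0], [445.0, 228.0]]
36 [[231.0, 251.0], [334.0, 286.0], [313.0, 352.0], [403.0, 363.0], [443.0, 238.0]]
40 [[232.0, 245.0], [335.0, 281.0], [312.0, 346.0], [398.0, 373.0], [441.0, 248.0]]
```

View pics/s3b.png

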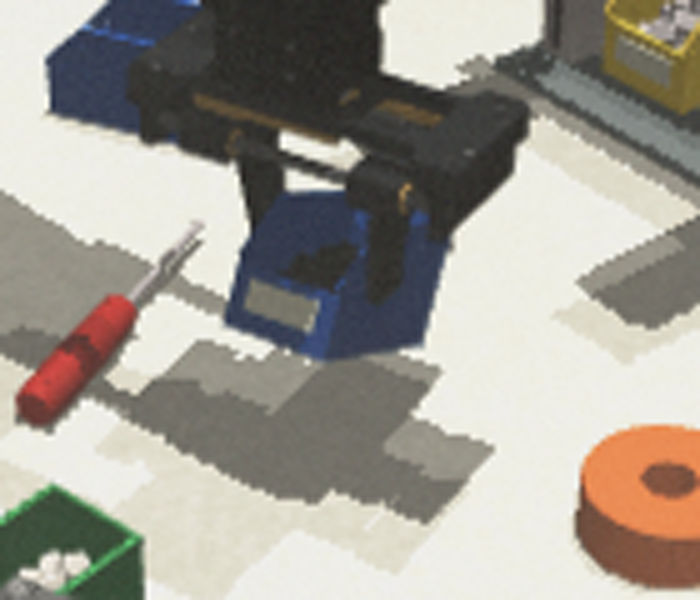

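The bin is clamped at about 30° (bottom edge from (328,360) to (424,348)), which suits the groove. Next I carry it up to the rail and turn it to the rail's yaw of about 70.5°.

Request:
move_arm([
  {"dx":10,"dy":0,"dz":-12,"twist":0},
  {"dx":26,"dy":-1,"dz":-20,"twist":0},
  {"dx":30,"dy":-1,"dz":-22,"twist":0},
  {"dx":30,"dy":-1,"dz":-22,"twist":0},
  {"dx":30,"dy":-1,"dz":-22,"twist":0},
  {"dx":30,"dy":-1,"dz":-20,"twist":0},
  {"dx":30,"dy":-1,"dz":-16,"twist":0},
  {"dx":26,"dy":-1,"dz":-10,"twist":0},
  {"dx":14,"dy":-0.7,"dz":-2,"twist":0},
  {"dx":0,"dy":0,"dz":0,"twist":0.08},
  {"dx":0,"dy":0,"dz":0,"twist":0.09},
  {"dx":0,"dy":0,"dz":0,"twist":0.09},
  {"dx":0,"dy":0,"dz":0,"twist":0.066},
  {"dx":0,"dy":0,"dz":0,"twist":0},
  {"dx":0,"dy":0,"dz":0,"twist":0},
], hand=0, newtons=30)

```text
time_s: 8.05
position: [520.5, 237.4, 251.4]
tcp_rot: [-179.9, 0.1, 70.6]
contact_force: [-0.1, 0.4, -2.8]
finger_gap: 0.687
grip_force: 30.0
```

```bash
python3 - <<'E'
from h import *
s=arm.state(); p=viewer.grab_frame('wrist'); print(s['time_s'],s['position'],s['tcp_rot'],s['contact_force'],s['torque'])
q=[560.8,348.3,np.radians(70.5)]; dz=10; c,sn=np.cos(q[2]),np.sin(q[2])
for X in [(0,75,232),(0,-75,232),(0,0,232),(-11.5,0,199.5),(-11.5,-75,199.5),(-11.5,75,199.5),(-14,75,210),(-14,-75,210),(-129,75,174),(-129,-75,174)]:
    print(X,wproj(p,s,[q[0]+c*X[0]-sn*X[1],q[1]+sn*X[0]+c*X[1],X[2]+dz]).round())
save(p,'w3'); im=cv2.imread('pics/w3.png'); cv2.imwrite('pics/w3b.png',cv2.resize(im[0:240,120:520],(800,480),interpolation=cv2.INTER_CUBIC))
E
```

```text
8.05 [520.53040292 237.4083174  251.42747579] [-1.79926559e+02  6.02768939e-02  7.06137586e+01] [-0.13805583  0.42924578 -2.75255231] [-0.15074828 -0.07020941 -0.04052879]
(0, 75, 232) [191.  46.]
(0, -75, 232) [452.  47.]
(0, 0, 232) [322.  37.]
(-11.5, 0, 199.5) [321.  66.]
(-11.5, -75, 199.5) [433.  72.]
(-11.5, 75, 199.5) [210.  71.]
(-14, 75, 210) [204.  73.]
(-14, -75, 210) [438.  74.]
(-129, 75, 174) [229. 223.]
(-129, -75, 174) [413. 223.]
```

View pics/w3b.png

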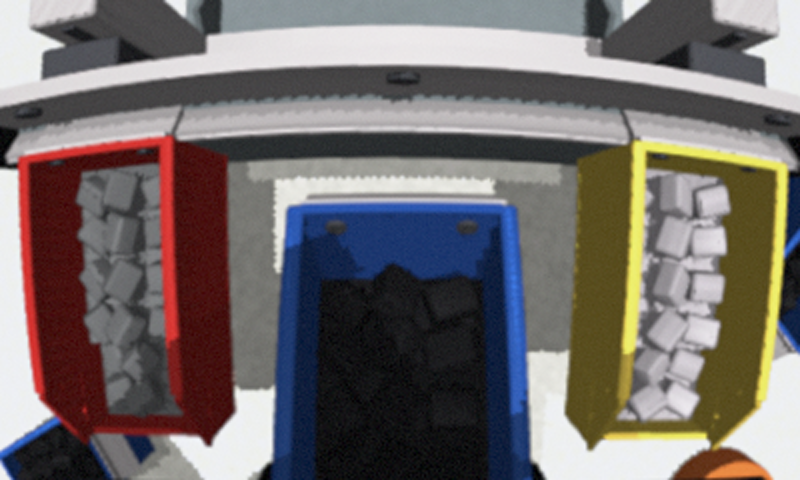

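Rail and bin are centred: the inner rear rims are at (204,69) and (438,70), the bin's rear corners at (265,104) and (378,104), and the cleat edge at row 66. Next is a forward approach to touch the web.

Request:
move_arm([
  {"dx":6,"dy":0,"dz":0,"twist":0},
  {"dx":8,"dy":0,"dz":0,"twist":0},
  {"dx":8,"dy":0,"dz":0,"twist":0},
  {"dx":5,"dy":0,"dz":0,"twist":0},
  {"dx":1,"dy":0,"dz":0,"twist":0},
  {"dx":0,"dy":0,"dz":0,"twist":0},
])

```text
time_s: 8.7
position: [530.3, 264.3, 252.1]
tcp_rot: [-180.0, 0.0, 70.6]
contact_force: [-0.6, -0.3, -2.5]
finger_gap: 0.687
grip_force: 30.0
```

Request:
move_arm([
  {"dx":1,"dy":0,"dz":0,"twist":0},
  {"dx":1,"dy":0,"dz":0,"twist":0},
  {"dx":1,"dy":0,"dz":0,"twist":0},
])

```text
time_s: 9.0
position: [531.4, 266.8, 252.3]
tcp_rot: [180.0, -0.0, 70.5]
contact_force: [0.1, 0.5, -3.7]
finger_gap: 0.684
grip_force: 30.0
```

Request:
move_arm([
  {"dx":1,"dy":0,"dz":0,"twist":0},
  {"dx":1,"dy":0,"dz":0,"twist":0},
])

```text
time_s: 9.2
position: [532.0, 268.8, 252.3]
tcp_rot: [180.0, -0.0, 70.5]
contact_force: [-0.1, -0.1, -3.6]
finger_gap: 0.689
grip_force: 30.0
```

Request:
move_arm([
  {"dx":1,"dy":0,"dz":0,"twist":0},
  {"dx":1,"dy":0,"dz":0,"twist":0},
])

```text
time_s: 9.4
position: [532.7, 270.7, 252.3]
tcp_rot: [-180.0, -0.0, 70.5]
contact_force: [-0.6, 0.2, -3.3]
finger_gap: 0.688
grip_force: 30.0
```

Request:
move_arm([
  {"dx":1,"dy":0,"dz":0,"twist":0},
  {"dx":1,"dy":0,"dz":0,"twist":0},
  {"dx":0,"dy":0,"dz":0,"twist":0},
])

```text
time_s: 9.7
position: [532.9, 271.3, 252.4]
tcp_rot: [-180.0, 0.2, 70.5]
contact_force: [-3.6, -5.3, 0.3]
finger_gap: 0.687
grip_force: 30.0
```

Request:
move_arm([
  {"dx":1,"dy":0,"dz":0,"twist":0},
  {"dx":1,"dy":0,"dz":0,"twist":0},
  {"dx":0,"dy":0,"dz":0,"twist":0},
])

```text
time_s: 10.0
position: [533.0, 271.5, 252.6]
tcp_rot: [-179.9, 0.4, 70.5]
contact_force: [-7.3, -10.9, 3.3]
finger_gap: 0.687
grip_force: 30.0
```

Request:
move_arm([
  {"dx":1,"dy":0,"dz":0,"twist":0},
  {"dx":1,"dy":0,"dz":0,"twist":0},
  {"dx":0,"dy":0,"dz":0,"twist":0},
])

```text
time_s: 10.3
position: [533.1, 271.7, 252.8]
tcp_rot: [-179.9, 0.6, 70.4]
contact_force: [-10.6, -18.5, 6.6]
finger_gap: 0.687
grip_force: 30.0
```

Contact with the web at TCP y ≈ 271, as predicted. I back off to just clear it and slide down into the groove.

Request:
move_arm([
  {"dx":-3,"dy":0,"dz":0,"twist":0},
  {"dx":-3,"dy":0,"dz":0,"twist":0},
  {"dx":0,"dy":0,"dz":0,"twist":0},
])

```text
time_s: 10.6
position: [532.8, 270.6, 252.3]
tcp_rot: [180.0, -0.0, 70.5]
contact_force: [-0.4, 0.5, -3.9]
finger_gap: 0.686
grip_force: 30.0
```

Request:
move_arm([
  {"dx":0,"dy":0,"dz":2,"twist":0},
  {"dx":0,"dy":0,"dz":3,"twist":0},
  {"dx":0,"dy":0,"dz":3,"twist":0},
  {"dx":0,"dy":0,"dz":2,"twist":0},
  {"dx":0,"dy":0,"dz":0,"twist":0},
])

```text
time_s: 11.1
position: [532.3, 270.7, 241.5]
tcp_rot: [-179.9, 0.0, 70.5]
contact_force: [-0.0, 0.1, -2.9]
finger_gap: 0.685
grip_force: 30.0
```

Request:
move_arm([
  {"dx":0,"dy":0,"dz":2,"twist":0},
  {"dx":0,"dy":0,"dz":2,"twist":0},
  {"dx":0,"dy":0,"dz":0,"twist":0},
])

```text
time_s: 11.4
position: [532.5, 270.6, 237.9]
tcp_rot: [-180.0, 0.0, 70.5]
contact_force: [-0.3, -0.1, -2.9]
finger_gap: 0.684
grip_force: 30.0
```

Request:
move_arm([
  {"dx":0,"dy":0,"dz":2,"twist":0},
  {"dx":0,"dy":0,"dz":0,"twist":0},
])

```text
time_s: 11.6
position: [532.6, 270.6, 235.9]
tcp_rot: [-180.0, 0.0, 70.5]
contact_force: [0.8, 0.4, -3.4]
finger_gap: 0.691
grip_force: 30.0
```

Request:
move_arm([
  {"dx":0,"dy":0,"dz":2,"twist":0},
  {"dx":0,"dy":0,"dz":1,"twist":0},
  {"dx":0,"dy":0,"dz":0,"twist":0},
])

```text
time_s: 11.9
position: [532.5, 270.6, 232.9]
tcp_rot: [-180.0, 0.0, 70.5]
contact_force: [0.1, -0.4, -2.8]
finger_gap: 0.688
grip_force: 30.0
```

Request:
move_arm([
  {"dx":0,"dy":0,"dz":2,"twist":0},
  {"dx":0,"dy":0,"dz":0,"twist":0},
])

```text
time_s: 12.1
position: [532.5, 270.6, 230.9]
tcp_rot: [-180.0, 0.0, 70.5]
contact_force: [0.2, 0.4, -3.2]
finger_gap: 0.685
grip_force: 30.0
```

Request:
move_arm([
  {"dx":0,"dy":0,"dz":2,"twist":0},
  {"dx":0,"dy":0,"dz":0,"twist":0},
])

```text
time_s: 12.3
position: [532.6, 270.5, 229.0]
tcp_rot: [-180.0, 0.0, 70.5]
contact_force: [0.1, 0.5, -2.6]
finger_gap: 0.692
grip_force: 30.0
```

Request:
move_arm([
  {"dx":0,"dy":0,"dz":2,"twist":0},
  {"dx":0,"dy":0,"dz":0,"twist":0},
])

```text
time_s: 12.5
position: [532.7, 270.1, 227.8]
tcp_rot: [180.0, 0.0, 70.5]
contact_force: [-2.7, -3.5, 2.0]
finger_gap: 0.687
grip_force: 30.0
```

The contact force is back and up, which means the rear wall is on the cleat edge with the tip already behind and below that edge. I retreat about 4 mm so the tip, rather than the wall, lands on the flange, then lower.

Request:
move_arm([
  {"dx":-2,"dy":0,"dz":-0.5,"twist":0},
  {"dx":-2,"dy":0,"dz":0,"twist":0},
  {"dx":0,"dy":0,"dz":1,"twist":0},
  {"dx":0,"dy":0,"dz":0,"twist":0},
])

```text
time_s: 12.9
position: [531.7, 267.5, 227.2]
tcp_rot: [180.0, -0.1, 70.5]
contact_force: [0.4, 3.6, 0.6]
finger_gap: 0.688
grip_force: 30.0
```

Request:
move_arm([
  {"dx":0,"dy":0,"dz":1,"twist":0},
  {"dx":0,"dy":0,"dz":0,"twist":0},
])

```text
time_s: 13.1
position: [531.5, 267.0, 225.8]
tcp_rot: [180.0, -0.0, 70.5]
contact_force: [0.4, 2.3, 0.9]
finger_gap: 0.687
grip_force: 30.0
```

Request:
move_arm([
  {"dx":0,"dy":0,"dz":1,"twist":0},
  {"dx":0,"dy":0,"dz":0,"twist":0},
])

```text
time_s: 13.3
position: [531.4, 266.7, 224.7]
tcp_rot: [180.0, 0.0, 70.5]
contact_force: [1.6, 1.8, -0.1]
finger_gap: 0.685
grip_force: 30.0
```

Request:
move_arm([
  {"dx":0,"dy":0,"dz":1,"twist":0},
  {"dx":0,"dy":0,"dz":0,"twist":0},
])

```text
time_s: 13.5
position: [531.4, 266.7, 223.6]
tcp_rot: [180.0, 0.0, 70.5]
contact_force: [1.2, 1.2, 1.4]
finger_gap: 0.682
grip_force: 30.0
```

The tip is on the flange (force now backward and up). I lighten the grip and swing the front down about the tip.

Request:
move_arm([
  {"dx":-0.6,"dy":0,"dz":1.2,"twist":0},
  {"dx":-1,"dy":0,"dz":2.0,"twist":0},
  {"dx":-1,"dy":0,"dz":2.0,"twist":0},
  {"dx":-1,"dy":0,"dz":2.0,"twist":0},
  {"dx":0,"dy":0,"dz":0,"twist":0},
], hand=0, newtons=8)

```text
time_s: 14.0
position: [529.7, 263.3, 215.8]
tcp_rot: [-179.9, 0.0, 70.5]
contact_force: [1.1, 1.5, -2.7]
finger_gap: 0.689
grip_force: 8.0
```

Request:
move_arm([
  {"dx":-1,"dy":0,"dz":2.3,"twist":0},
  {"dx":-1,"dy":0,"dz":2.4,"twist":0},
  {"dx":-1,"dy":0,"dz":2.4,"twist":0},
  {"dx":0,"dy":0,"dz":0,"twist":0},
])

```text
time_s: 14.4
position: [529.0, 260.5, 209.0]
tcp_rot: [-180.0, 0.0, 70.5]
contact_force: [1.2, 2.8, -1.5]
finger_gap: 0.689
grip_force: 8.0
```

```bash
python3 - <<'E'
from h import *
p=viewer.grab_frame('scene'); s=arm.state(); print(s['time_s'],s['position'],s['contact_force'],s['torque'])
save(p,'s4'); im=cv2.imread('pics/s4.png'); cv2.imwrite('pics/s4b.png',cv2.resize(im[70:190,320:460],(700,600),interpolation=cv2.INTER_CUBIC))
E
```

```text
14.45 [528.9175808  260.45395596 209.15472222] [ 0.1175665   1.54013252 -1.75997368] [ 0.36302002 -0.14237126 -0.00812728]
```

View pics/s4b.png

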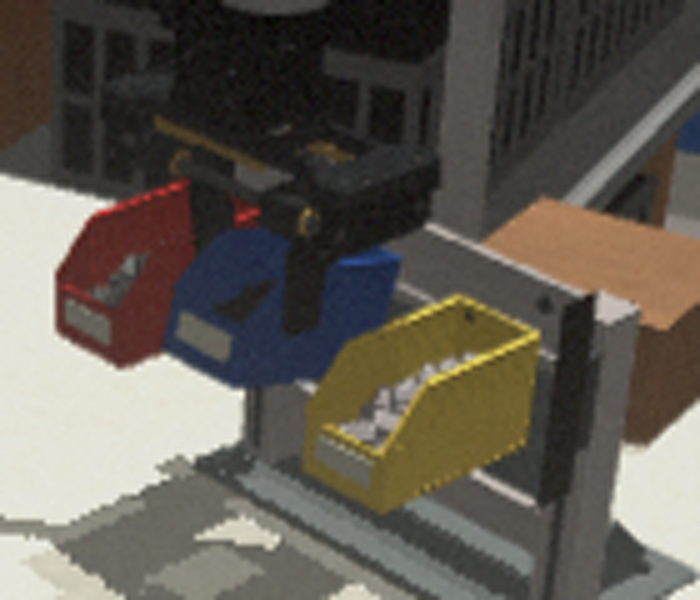

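The blue bin hangs hooked between red and yellow with its front still up, roughly 20°. I continue lowering.

Request:
move_arm([
  {"dx":-0.8,"dy":0,"dz":2.4,"twist":0},
  {"dx":-0.7,"dy":0,"dz":2.4,"twist":0},
  {"dx":-0.7,"dy":0,"dz":2.5,"twist":0},
  {"dx":-0.6,"dy":0,"dz":2.5,"twist":0},
  {"dx":0,"dy":0,"dz":0,"twist":0},
])

```text
time_s: 14.95
position: [528.2, 258.1, 199.3]
tcp_rot: [-180.0, -0.0, 70.5]
contact_force: [1.5, 3.3, -1.5]
finger_gap: 0.687
grip_force: 8.0
```

Request:
move_arm([
  {"dx":-0.4,"dy":0,"dz":2.5,"twist":0},
  {"dx":-0.3,"dy":0,"dz":2.5,"twist":0},
  {"dx":-0.3,"dy":0,"dz":2.5,"twist":0},
  {"dx":0,"dy":0,"dz":0,"twist":0},
])

```text
time_s: 15.35
position: [527.9, 257.2, 191.7]
tcp_rot: [-180.0, -0.0, 70.5]
contact_force: [1.0, 5.3, -1.0]
finger_gap: 0.691
grip_force: 8.0
```

Request:
move_arm([
  {"dx":0,"dy":0,"dz":2,"twist":0},
  {"dx":0,"dy":0,"dz":1.5,"twist":0},
  {"dx":0,"dy":0,"dz":0,"twist":0},
])

```text
time_s: 15.65
position: [527.8, 257.1, 188.3]
tcp_rot: [-180.0, 0.0, 70.5]
contact_force: [0.7, 5.4, -1.6]
finger_gap: 0.687
grip_force: 8.0
```

Request:
move_arm([
  {"dx":0.3,"dy":0,"dz":1.5,"twist":0},
  {"dx":0.3,"dy":0,"dz":1.5,"twist":0},
  {"dx":0,"dy":0,"dz":0,"twist":0},
])

```text
time_s: 15.95
position: [527.9, 257.2, 185.3]
tcp_rot: [-180.0, 0.1, 70.5]
contact_force: [1.6, 2.0, -1.4]
finger_gap: 0.691
grip_force: 8.0
```

Request:
move_arm([
  {"dx":0.2,"dy":0,"dz":1.5,"twist":0},
  {"dx":0.2,"dy":0,"dz":1.5,"twist":0},
  {"dx":0,"dy":0,"dz":0,"twist":0},
])

```text
time_s: 16.25
position: [528.1, 257.6, 182.3]
tcp_rot: [-180.0, 0.0, 70.5]
contact_force: [0.4, 0.8, -2.0]
finger_gap: 0.691
grip_force: 8.0
```

```bash
python3 - <<'E'
from h import *
s=arm.state();p=viewer.grab_frame('scene');  print(s['time_s'],s['position'],s['contact_force'],s['torque'])
save(p,'s5'); im=cv2.imread('pics/s5.png'); cv2.imwrite('pics/s5b.png',cv2.resize(im[70:190,320:460],(700,600),interpolation=cv2.INTER_CUBIC))
E
```

```text
16.25 [528.10214729 257.63515665 182.26733964] [ 0.42992695  0.78546592 -2.01286882] [ 0.10818942 -0.08548303  0.0159649 ]
```

View pics/s5b.png

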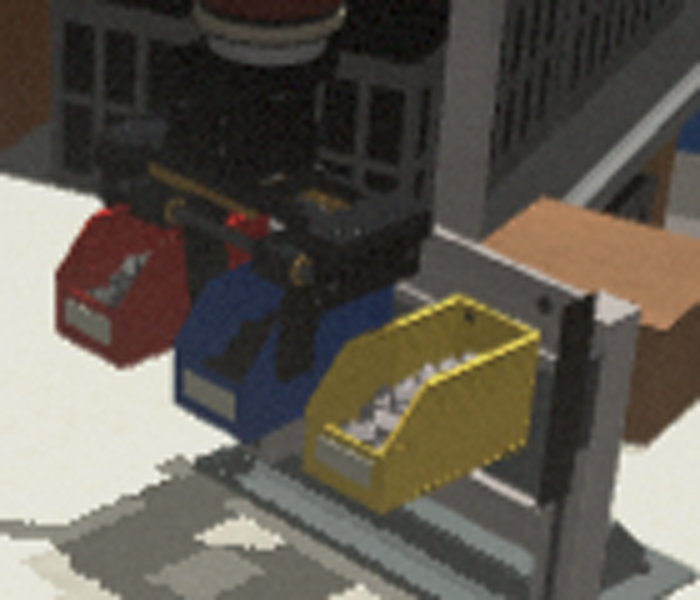

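That picture was one over the viewing limit, so I'll view no more. It shows the blue bin's front bottom corner at (248,442), against a red/yellow mean of (252,440), so it is nearly level. I settle the last millimetres by force.

Request:
move_arm([
  {"dx":0,"dy":0,"dz":1,"twist":0},
  {"dx":0,"dy":0,"dz":0,"twist":0},
])

```text
time_s: 16.5
position: [528.1, 257.8, 181.7]
tcp_rot: [-180.0, 0.0, 70.5]
contact_force: [-0.8, 0.7, -0.4]
finger_gap: 0.683
grip_force: 8.0
```

Request:
move_arm([
  {"dx":0,"dy":0,"dz":1,"twist":0},
  {"dx":0,"dy":0,"dz":0,"twist":0},
])

```text
time_s: 16.7
position: [528.1, 257.8, 181.3]
tcp_rot: [-180.0, 0.0, 70.5]
contact_force: [-2.7, -1.7, 3.3]
finger_gap: 0.688
grip_force: 8.0
```

Request:
move_arm([
  {"dx":0,"dy":0,"dz":1,"twist":0},
  {"dx":0,"dy":0,"dz":0,"twist":0},
])

```text
time_s: 16.9
position: [528.0, 257.9, 180.8]
tcp_rot: [-180.0, 0.0, 70.5]
contact_force: [-4.6, -1.7, 7.3]
finger_gap: 0.69
grip_force: 8.0
```

The bin is flush on the board, as the upward reaction shows. I relieve the press and release in two stages.

Request:
move_arm([
  {"dx":0,"dy":0,"dz":-1.3,"twist":0},
  {"dx":0,"dy":0,"dz":0,"twist":0},
  {"dx":0,"dy":0,"dz":0,"twist":0},
], hand=0, newtons=3)

```text
time_s: 17.2
position: [528.0, 258.0, 180.9]
tcp_rot: [-180.0, 0.0, 70.5]
contact_force: [-2.6, 0.2, 3.4]
finger_gap: 0.69
grip_force: 3.0
```

Request:
move_arm([
  {"dx":0,"dy":0,"dz":0,"twist":0},
  {"dx":0,"dy":0,"dz":0,"twist":0},
  {"dx":0,"dy":0,"dz":0,"twist":0},
  {"dx":0,"dy":0,"dz":0,"twist":0},
  {"dx":0,"dy":0,"dz":0,"twist":0},
], hand=0.93, newtons=3)

```text
time_s: 17.7
position: [528.3, 258.0, 180.9]
tcp_rot: [180.0, -0.0, 70.5]
contact_force: [-0.1, 0.6, -0.3]
finger_gap: 0.921
grip_force: 0.0
```

Request:
move_arm([
  {"dx":0,"dy":0,"dz":-5,"twist":0},
  {"dx":0,"dy":0,"dz":-15,"twist":0},
  {"dx":0,"dy":0,"dz":-25,"twist":0},
  {"dx":0,"dy":0,"dz":-30,"twist":0},
  {"dx":0,"dy":0,"dz":-30,"twist":0},
  {"dx":-20,"dy":0,"dz":-10,"twist":0},
  {"dx":-30,"dy":0,"dz":0,"twist":0},
  {"dx":0,"dy":0,"dz":0,"twist":0},
])

```text
time_s: 18.5
position: [511.5, 208.9, 298.4]
tcp_rot: [179.8, -0.0, 70.4]
contact_force: [0.7, 0.6, -0.2]
finger_gap: 0.93
grip_force: 0.0
```

```bash
python3 - <<'E'
from h import *
from scipy.optimize import least_squares
p=viewer.grab_frame('scene'); save(p,'s6'); s=arm.state(); print(s['time_s'],s['contact_force'],s['finger_gap'])
im=p['frame'].astype(int); r,g,b=im[...,0],im[...,1],im[...,2]
m=((b>r*1.6+10)&(b>g*1.3+8)); m[:110]=0;m[175:]=0;m[:,:345]=0;m[:,405:]=0
hull=cv2.convexHull(np.argwhere(m)[:,::-1].astype(np.int32))
print('mask',m.sum(),cv2.approxPolyDP(hull,2,True)[:,0].tolist())
q=[560.8,348.3,np.radians(70.5)]; c,sn=np.cos(q[2]),np.sin(q[2])
for th in(0,5,15):
  t=np.radians(th); out=[]
  for X in [(57.5,30,70),(57.5,-30,70),(57.5,-30,0),(-57.5,-30,0),(-57.5,30,0),(-57.5,30,34),(-30,30,70)]:
    x,z=X[0]-57.5,X[2]-62; a=-14+x*np.cos(t)+z*np.sin(t); h=202+7.5-x*np.sin(t)+z*np.cos(t)
    out.append(proj(p,[q[0]+c*a-sn*X[1],q[1]+sn*a+c*X[1],h]).round().tolist())
  print(th,out)
E
```

```text
18.55 [-0.52486828 -0.19937476  0.76717245] 0.9311029483585406
mask 378 [[398, 123], [396, 133], [376, 153], [356, 141], [362, 126], [382, 116]]
0 [[384.0, 117.0], [399.0, 124.0], [397.0, 146.0], [368.0, 159.0], [354.0, 151.0], [354.0, 140.0], [362.0, 126.0]]
5 [[384.0, 117.0], [399.0, 124.0], [396.0, 146.0], [367.0, 156.0], [353.0, 148.0], [354.0, 137.0], [362.0, 123.0]]
15 [[384.0, 117.0], [399.0, 124.0], [393.0, 147.0], [366.0, 150.0], [351.0, 142.0], [354.0, 131.0], [363.0, 118.0]]
```

The bin's outline matches the level hung model to about 2 px: shoulder at (362,126), rear corners at (382,116) and (398,123). It is released, the arm is clear, and the force reading is zero.

```bash
python3 -c "
from workcell import sign_off
print(sign_off())"
```

```text
the job is handed in; nothing more can be done
None
```

The blue bin hangs released, level and flush on the cleat rail between the yellow and red bins, and I handed the job in at about 18.6 s; sign_off returned no verdict, and I viewed 11 pictures, one over the limit of 10.

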